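Check the lid stay of the reagent box

ROBOT

A 6-joint arm with a two-finger parallel gripper is mounted at the origin on the work surface; the furniture and walls round the work are solid. World frame = base frame: x ahead of the robot, y to its left, z up, the work surface at z = 0. Lengths are in m, angles in rad, forces in N, time in s.
With the tool pointing down it reaches from about 0.35 to 0.85 m from the base axis. Payload 8.1 kg.
Tool frame: the origin (TCP) lies midway between the tips of the shut fingers; the grasp point (between the pads) lies 19 mm behind it; y points along the fingers, x is the direction in which the jaws open and shut, and the axes are right-handed (so a half turn about y gives the same grasp; the last joint's range is limited). The gripper opens to 93 mm and grips with 3 to 60 N. Pads are 15 mm wide; open, the fingers measure 128 mm over their backs; the gripper's body (75 mm by 188 mm) begins 65 mm behind the grasp point.
Start: joints at [-1.257, 0.13, 1.488, -0, 1.523, -0.085], TCP at [0.233, -0.553, 0.185] pointing down, gripper open.
Joint ranges: [-2.96, 2.96], [-0.89, 2.26], [0.02, 2.5], [-1.34, 4.48], [0, 2.73], [-2.66, 2.66]. Speed limits (rad/s): [2.39, 2.39, 2.79, 3.14, 3.14, 3.14].

INTERFACE

Orientations are given as [roll, pitch, yaw] about the fixed x, y, z axes, in that order (R = Rz(yaw) Ry(pitch) Rx(roll)).
In Python, from plant import * gives the robot as it stands.
- The arm moves only by the tool drive_tool, never from a script. Its argument "motion" is a list of rows, each an object with "slide": the shift along the tool's x, y, z in mm, a list of three; "turn": the turn, a rotation vector about the tool's x, y, z in degrees, a list of three. In form: [{"slide": [tx, ty, tz], "turn": [rx, ry, rz]}, ...]. A call has 1 to 12 rows; each row is the pose to reach, as a shift and turn from the pose measured when the call began, along the tool's axes at that moment; what a row does not reach only later rows make up. A row lasts 1/12 s, in which the tool goes at most 41.7 mm and 7.16 degrees, less where a joint would pass 70% of its speed; a pose out of reach is approached as far as the arm can. A call with a gripper value outside its range is refused whole. "jaw" is the opening, from 0 (shut) to 1 (fully open), set as the call begins (left out, the last holds). The fingers move at their own pace and stop on an object; "grip_force" is the grip in N (left out, the last holds). Time passes only in rows, so rows that repeat a pose let the fingers close. It gives the time, the measured TCP pose, the force and the opening at its end, in the units of the state.
- state(): the state, without advancing time (a new reading comes with each control period).
- get_image(name): name is "scene" or "side" or "wrist"; returns a dict with "frame" (420x560x3 uint8, red, green, blue), "range_z" (420x560 float32, m along the optical axis (not along the pixel's ray), 0 where there is no reading), "fov_y" (degrees; the focal length in pixels is half the picture's height over the tangent of half this angle, whatever the lens; pixels are square), "cx", "cy" (the principal point, pixels), "R" (3x3) and "t" (3): a world point X has camera coordinates R X + t; the wrist camera has in their place "T_tool_cam" (4x4, takes a point from camera to tool coordinates, whose origin is the TCP and whose axes are the tool frame's). Camera axes: x right, y down, z forward; pixel columns grow to the right and rows downward; lengths in m; the calibration is good to about 2 mm. A picture is of the moment at which its call begins: read the wrist's pose just before it.
- sign_off(): hands the job in, once; it reports no verdict.
The state is a dict: "time_s": time; "qpos": joint angles; "qd": joint speeds; "tau": joint torques, N m; "eef_pos": TCP position; "tool_rot": TCP orientation; "wrist_force": force on the tool from outside, world axes, zero at the start; "ft_torque": the same for the moment, N m; "gripper_width": finger opening in m.
Only numpy, scipy, OpenCV 4.12 (cv2) and the standard library are available. Lean on these libraries where they do the work, as an engineer would, in place of code of your own. Each camera call takes 0.05 s, during which the arm holds its last target. There are 200 camera calls.

TASK

Check the folding stay of the reagent box, the box with the bar handle and the jointed steel brace at its side: raise the lid by its bar handle until the brace snaps straight and locks, and let go so that the lid stands open by itself. Then press the knee of the brace down through the straight position, which lifts the lid a touch and folds the brace, and get clear so that the lid sinks fully shut.

Things in the scene. Friction and masses are not known exactly. Their poses are not given: they have to be found in the camera images.
- handle (a point): middle of the lid's steel bar handle: 12 mm thick, 90 mm long, along this frame's y, 55 mm in front of the lid, 100 mm above the worktop when shut. The frame turns with the lid: x points along the lid to the hinge line (parallel to y) 225 mm away. The bar rises away from the robot in an arc of that radius and may turn in the fingers, so they can stay pointing down.
- lid (a joint): angle of the lid (0.45 kg) of the fixed white box, 170 deep, 200 wide, 100 mm high: 0 shut, 1.40 at most, where the brace stops it: aim a little past (1.44), pulling up to 20 N does no harm. Locked it rests at about 1.38. Not locked, it sinks shut on a damper in about 6 s. The other white box, with a knob and no brace, is a bystander.
- knee (a joint): angle of the knee of the brace (two 87 mm links, the lower one pinned at the box's front top corner): 0 folded with the lid shut, 2.06 straight, 2.28 locked, 13 degrees past straight against a stop. Lid held at 1.40, it stands straight; as the lid is let go there, a weak spring snaps it into the lock. Let go below 1.39, the lid sinks again.
- knee_knob (a point): centre of the dark knob at the brace's knee, 24 mm in diameter, 40 mm long along y, this point 54 mm outside the right side of the lid. Locked, it is about 155 mm up. Pressed slowly, it moves down and half as much towards the hinge, with a few N; 28 mm down, the lid's weight takes over and it folds by itself. Then draw the hand away sideways from the box, out of the sinking lid's way.

How it is judged:
By the outcome, as a careful person would: the job done as asked, in the order asked, and still so for the second after the job is handed in, with the robot touching nothing.
It also fails if it takes over 54 s, if anything falls off the work surface, if the arm or the gripper's body presses on something with over 40 N, if the wrist force passes 120 N, or if a joint passes its speed limit or range.

## Working session

There is one attempt and no reset: what is moved stays moved. The work goes in short steps, Python scripts to look and compute and a tool call to move; the robot and the scene stay as the last step left them, time stands still between calls to the robot, and variables do not carry over. Pictures are saved under pics/ and viewed, about 8 in all and at most 12, crops included, and the job is handed in when it is done.

Besides the shell and the picture viewer there is one more tool, called after "Request:" as name([rows], argument=value, ...), one row to a line, values as JSON. drive_tool: Moves the arm, as the interface text tells. Its arguments: {"type":"object","properties":{"motion":{"type":"array","items":{"type":"object","properties":{"slide":{"type":"array","items":{"type":"number"}},"turn":{"type":"array","items":{"type":"number"}}}}},"jaw":{"type":"number"},"grip_force":{"type":"number"}},"required":["motion"]}

```bash
ls; mkdir -p pics
cat > h.py <<'E'
from plant import *
import numpy as np, cv2
def grab(n):
    g=get_image(n); np.savez('/tmp/%s.npz'%n,**{k:v for k,v in g.items()}); return g
def cloud(g,T=None):
    f=210/np.tan(np.radians(g['fov_y'])/2); d=g['range_z']; v,u=np.mgrid[:420,:560]
    P=np.stack([(u-g['cx'])/f*d,(v-g['cy'])/f*d,d],-1)
    return (P-g['t'])@g['R']   # R^T (P-t)
E
python3 - <<'E'
from h import *
print(state())
a=grab('scene');b=grab('side')
for n,g in(('scene',a),('side',b)): print(n,g['fov_y'],g['cx'],g['cy'],g['R'].round(3).tolist(),g['t'].round(3)); cv2.imwrite(f'pics/{n}0.png',g['frame'][...,::-1])
E
```

```text
pics
{'time_s': 0.0, 'qpos': array([-1.25742617e+00,  1.31137589e-01,  1.48927451e+00, -1.46938728e-05,
        1.52300547e+00, -8.53983536e-02]), 'qd': array([ 1.02441503e-03, -7.28017688e-04,  8.66618263e-05, -1.25595534e-03,
       -1.23556262e-03,  7.37724737e-04]), 'tau': array([ 6.97919058e-04, -5.59837139e+01, -4.91761172e+01,  7.67963938e-02,
        3.54336679e-02, -2.08049055e-04]), 'eef_pos': array([ 0.23279087, -0.55231447,  0.18420421]), 'tool_rot': array([-1.57065529,  0.00181952, -1.17202697]), 'wrist_force': array([ 0.26258671, -0.56164746,  0.10478136]), 'ft_torque': array([-0.01433565,  0.01510033, -0.00297879]), 'gripper_width': 0.09344074402270143}
scene 56.69877356353695 280.05930273102007 205.33640840253278 [[0.8, -0.601, 0.001], [-0.46, -0.613, -0.642], [0.386, 0.513, -0.767]] [-0.489  0.306  0.766]
side 42.80294531209822 278.92175359820254 207.64892874875338 [[0.984, -0.178, -0.015], [-0.123, -0.614, -0.78], [0.13, 0.769, -0.626]] [-0.592  0.121  1.324]
```

View pics/scene0.png

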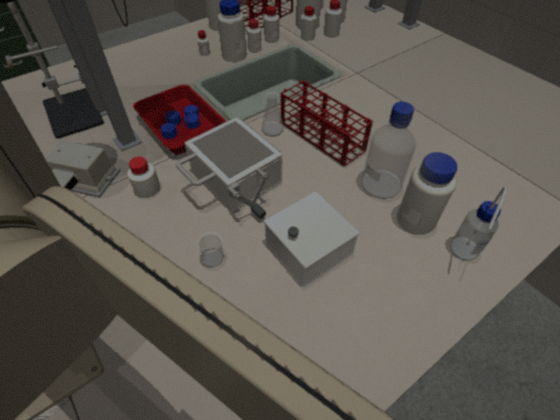

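View pics/side0.png

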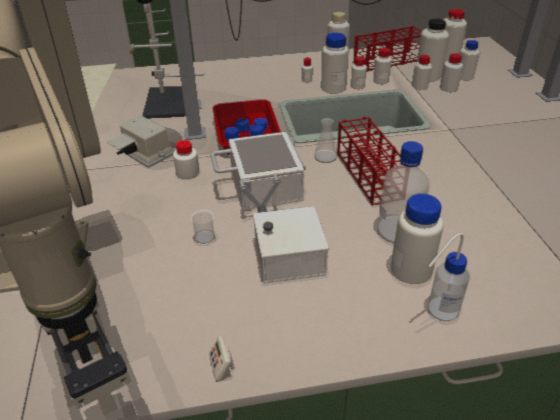

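The scene view shows the braced box at (235,165), its bar handle near (190,180) and the brace with its knob near (258,210). The box with the round knob at (310,235) is the bystander. In the side view the target box is at (265,165), with the handle at (220,165).

Run:
```python
from h import *
ims=[]
for n,(u0,v0,u1,v1) in(('scene',(165,105,300,225)),('side',(200,120,335,240))):
    g=dict(np.load(f'/tmp/{n}.npz')); P=cloud(g)
    c=cv2.resize(g['frame'][v0:v1,u0:u1,::-1],None,fx=5,fy=5,interpolation=cv2.INTER_CUBIC)
    c=cv2.convertScaleAbs(c,alpha=1.5)
    for k in range(0,135,15): cv2.putText(c,str(u0+k),(k*5,10),0,.35,(0,255,255),1)
    for k in range(0,120,15): cv2.putText(c,str(v0+k),(0,k*5+4),0,.35,(0,255,255),1)
    cv2.imwrite(f'pics/{n}_c.png',c)
    # lid top points
    x=P[...,0];y=P[...,1];z=P[...,2]
    m=np.zeros((420,560),bool); m[v0:v1,u0:u1]=1
    m&=(g['range_z']>0)
    h,_=np.histogram(z[m],bins=np.arange(-.02,.2,.01)); print(n,h)
    t=(m&(z>.088)&(z<.125)).astype(np.uint8)
    nc,l,s,_=cv2.connectedComponentsWithStats(t)
    for i in range(1,nc):
        if s[i,4]>150:
            q=P[l==i]; r=cv2.minAreaRect((q[:,:2]*1000).astype(np.float32)); print(s[i],r,cv2.boxPoints(r).round(0).tolist(),np.median(q[:,2]))
```

```text
scene [   0 3345 4160  491  837  482  474  344  289  292  564  594 3905   93
    0    0    0    0    0    0    0]
[ 177  118  106   81 4359] ((573.6368408203125, 161.829833984375), (245.73764038085938, 243.11962890625), 4.15457820892334) [[442.0, 274.0], [460.0, 32.0], [705.0, 49.0], [687.0, 292.0]] 0.10681286771195624
[264 201  36  24 486] ((577.5289306640625, -75.20623779296875), (55.42774963378906, 99.23949432373047), 88.7384033203125) [[527.0, -102.0], [627.0, -104.0], [628.0, -49.0], [529.0, -46.0]] 0.09001312469864389
side [   0  496 6366  463  504  611  506  369  328  301  381 2086 1601 1569
   39    0    0    0    0    0    0]
[320 120  13  16 158] ((797.3597412109375, 288.5513916015625), (39.73009490966797, 34.8443717956543), 88.99256134033203) [[780.0, 269.0], [814.0, 268.0], [815.0, 308.0], [780.0, 309.0]] 0.11013898752370238
[ 210  132   95   61 3299] ((571.5220336914062, 162.97190856933594), (241.98634338378906, 246.11865234375), 3.7499430179595947) [[443.0, 278.0], [459.0, 32.0], [700.0, 48.0], [684.0, 294.0]] 0.10957761446540264
[ 253  206   73   34 1987] ((604.40966796875, -106.42123413085938), (126.6845474243164, 154.23193359375), 88.82942199707031) [[526.0, -168.0], [680.0, -171.0], [683.0, -45.0], [529.0, -42.0]] 0.09257590343517934
```

View pics/scene_c.png

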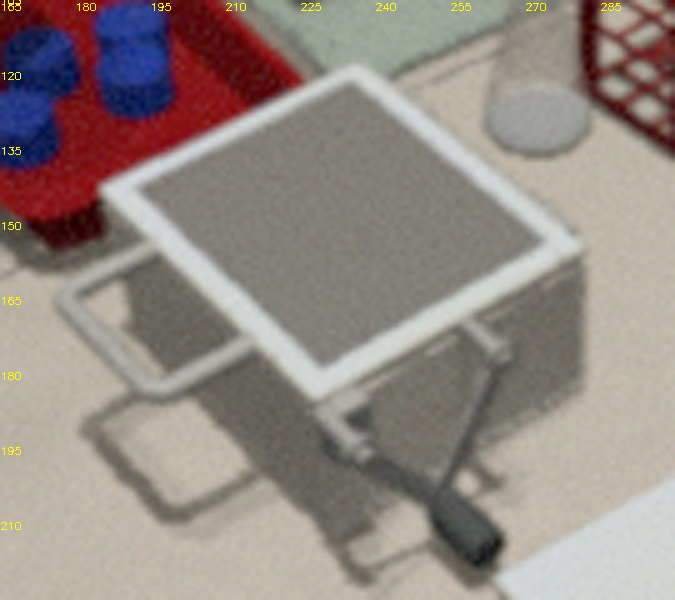

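View pics/side_c.png

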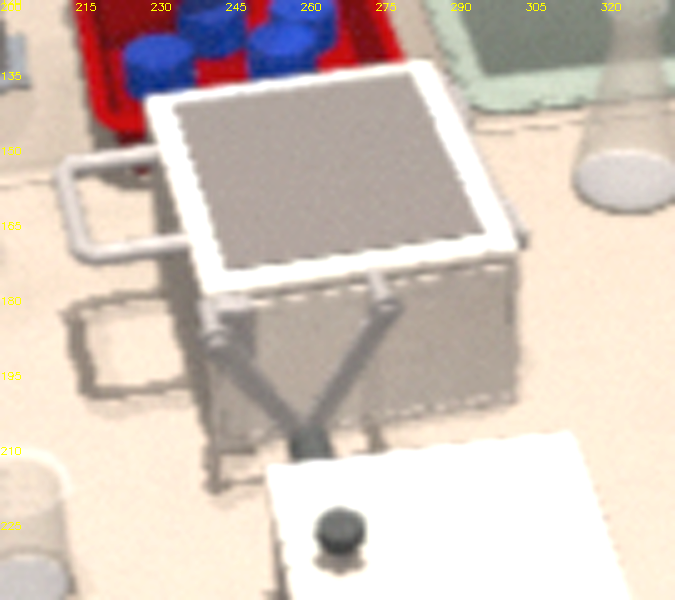

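The crops show the lid's corners, the bar handle's ends and the folded brace clearly. In the scene view the lid corners are (186,142.6), (236,118.6), (281,154) and (228.6,183.4), and the bar runs from (178.6,165.4) to (195.4,182). In the side view the bar runs from (213.6,154) to (217,169.6).

```bash
cat >> h.py <<'E'
def ray(g,u,v):
    f=210/np.tan(np.radians(g['fov_y'])/2)
    d=g['R'].T@np.array([(u-g['cx'])/f,(v-g['cy'])/f,1]); return -g['R'].T@g['t'],d
def onz(g,u,v,z):
    o,d=ray(g,u,v); return o+d*(z-o[2])/d[2]
def tri(*r):
    A=0;b=0
    for o,d in r:
        d=d/np.linalg.norm(d); M=np.eye(3)-np.outer(d,d); A=A+M; b=b+M@o
    X=np.linalg.solve(A,b); return X,[np.linalg.norm(np.cross(X-o,d/np.linalg.norm(d))) for o,d in r]
E
python3 - <<'E'
from h import *
a=dict(np.load('/tmp/scene.npz'));b=dict(np.load('/tmp/side.npz'))
C={'LF':((186,142.6),(230,139.6)),'LB':((236,118.6),(285.6,132.6)),'RB':((281,154),(303,169)),'RF':((228.6,183.4),(242,178.4)),'barL':((178.6,165.4),(213.6,154)),'barR':((195.4,182),(217,169.6)),'knob_in':((251,203),(259,203))}
for k,(p,q) in C.items():
    X,e=tri(ray(a,*p),ray(b,*q)); z=.1 if 'bar' in k else .112
    print(k,(X*1000).round(1),(np.array(e)*1000).round(1),(onz(a,*p,z)[:2]*1000).round(1),(onz(b,*q,z)[:2]*1000).round(1))
print((onz(a,263,215,.062)*1000).round(1))
E
```

```text
LF [510.1 275.8 106.5] [1.5 1.5] [506.5 267.8] [510.5 269. ]
LB [674.9 290.6 100.2] [2.2 2.2] [665.  274.3] [673.  274.7]
RB [684.2  92.1 104.9] [1.2 1.2] [678.3  84.7] [683.   83.7]
RF [521.2  84.4 104.1] [0.1 0.1] [517.8  77.6] [520.3  73.5]
barL [457.  216.3 101.6] [2.3 2.3] [455.4 215.7] [458.7 222. ]
barR [460.4 136.6 104.2] [0.7 0.7] [461.2 139.9] [461.2 143.8]
knob_in [556.7  46.2  45.1] [1.8 1.8] [526.   -4.5] [547.9 -36.3]
[549.4 -15.7  62. ]
```

```bash
cat >> h.py <<'E'
from scipy.spatial.transform import Rotation as Ro
YAW=np.radians(3.3); c,s=np.cos(YAW),np.sin(YAW)
CEN=np.array([597.6,185.7])   # lid centre, mm
def L(x,y,z): # lid frame (x to hinge from lid centre, y left) -> world mm
    return np.array([CEN[0]+c*x-s*y,CEN[1]+s*x+c*y,z])
def to(*tg,yaw=YAW):
    st=state(); p=st['eef_pos']*1000; R=Ro.from_euler('xyz',st['tool_rot']).as_matrix()
    Rt=Ro.from_euler('xyz',[-np.pi/2,0,yaw]).as_matrix()
    print(round(st['time_s'],2),'tcp',p.round(1),'F',st['wrist_force'].round(1),'w',round(st['gripper_width'],3),'turn',np.degrees(Ro.from_matrix(R.T@Rt).as_rotvec()).round(1))
    for t in tg: print('world',np.round(t,1),'slide',(R.T@(np.array(t)-p)).round(1))
E
python3 - <<'E'
from h import *
a=dict(np.load('/tmp/scene.npz'));b=dict(np.load('/tmp/side.npz'))
print('post',onz(a,127,142,0),onz(b,196,135,0),'redcap',onz(a,143,190,0),'beaker',onz(a,211,262,0))
P=cloud(a); x,y,z=P[...,0],P[...,1],P[...,2]
m=(x>.35)&(x<.9)&(y>-.3)&(y<.5)&(a['range_z']>0); print('high pts',[(q.round(2).tolist()) for q in P[m&(z>.22)][::400]])
to([400,-100,300],L(-140,0,250),L(-140,0,81))
E
```

```text
post [ 4.09350530e-01  5.05562350e-01 -1.11022302e-16] [0.41541917 0.50452542 0.        ] redcap [3.65623026e-01 2.92269526e-01 1.11022302e-16] beaker [ 0.39753416 -0.01593832  0.        ]
high pts [[0.39, 0.5, 0.42], [0.42, 0.48, 0.38], [0.43, 0.48, 0.34], [0.39, 0.48, 0.3], [0.39, 0.5, 0.24], [0.88, -0.1, 0.24]]
0.1 tcp [ 232.8 -552.3  184.3] F [-0.1  0.5  0.3] w 0.093 turn [ -0.1 -70.5  -0.1]
world [ 400 -100  300] slide [-352.1 -115.1  329.7]
world [457.8 177.6 250. ] slide [-585.5  -64.6  490.8]
world [457.8 177.6  81. ] slide [-585.2  104.4  490.8]
```

Request:
drive_tool([
  {"slide":[-30,-40,28],"turn":[0,-6,0]},
  {"slide":[-60,-80,56],"turn":[0,-12,0]},
  {"slide":[-90,-105,84],"turn":[0,-18,0]},
  {"slide":[-120,-115,112],"turn":[0,-24,0]},
  {"slide":[-150,-115,140],"turn":[0,-30,0]},
  {"slide":[-180,-115,168],"turn":[0,-36,0]},
  {"slide":[-210,-115,196],"turn":[0,-42,0]},
  {"slide":[-240,-115,225],"turn":[0,-48,0]},
  {"slide":[-268,-115,252],"turn":[0,-54,0]},
  {"slide":[-296,-115,278],"turn":[0,-60,0]},
  {"slide":[-324,-115,304],"turn":[0,-66,0]},
  {"slide":[-352,-115,330],"turn":[0,-70.5,0]},
], jaw=0.45)

```text
time_s: 1.1
eef_pos: [0.3938, -0.1157, 0.2997]
tool_rot: [-1.569, 0.0, 0.064]
wrist_force: [0.1, -0.8, -0.5]
gripper_width: 0.0422
```

Run:
```python
from h import *
to(L(-140,0,190),L(-140,0,81))
```

```text
1.1 tcp [ 393.8 -115.7  299.7] F [ 0.1 -0.8 -0.5] w 0.042 turn [-0.1  0.3 -0. ]
world [457.8 177.6 190. ] slide [ 82.6 110.2 288.5]
world [457.8 177.6  81. ] slide [ 82.6 219.2 288.3]
```

Request:
drive_tool([
  {"slide":[9,0,32],"turn":[0,0.3,0]},
  {"slide":[18,0,64],"turn":[0,0.3,0]},
  {"slide":[27,10,96],"turn":[0,0.3,0]},
  {"slide":[36,20,128],"turn":[0,0.3,0]},
  {"slide":[45,30,160],"turn":[0,0.3,0]},
  {"slide":[55,45,192],"turn":[0,0.3,0]},
  {"slide":[64,60,224],"turn":[0,0.3,0]},
  {"slide":[73,80,256],"turn":[0,0.3,0]},
  {"slide":[82.6,100,288.5],"turn":[0,0.3,0]},
  {"slide":[82.6,110,288.5],"turn":[0,0.3,0]},
  {"slide":[82.6,110,288.5],"turn":[0,0.3,0]},
  {"slide":[82.6,110,288.5],"turn":[0,0.3,0]},
])

```text
time_s: 2.1
eef_pos: [0.4571, 0.1772, 0.1894]
tool_rot: [-1.57, 0.003, 0.059]
wrist_force: [0.2, -0.0, 0.4]
gripper_width: 0.0416
```

Run:
```python
from h import *
g=grab('wrist'); cv2.imwrite('pics/w1.png',g['frame'][...,::-1])
T=g['T_tool_cam']; f=210/np.tan(np.radians(g['fov_y'])/2)
# project predicted bar ends into wrist picture
st=state(); R=Ro.from_euler('xyz',st['tool_rot']).as_matrix()
for yy in(-45,0,45):
    X=L(-140,yy,100)/1000; Xt=R.T@(X-st['eef_pos']); Xc=np.linalg.inv(T)@np.r_[Xt,1]; print(yy,f*Xc[0]/Xc[2]+g['cx'],f*Xc[1]/Xc[2]+g['cy'])
to(L(-140,0,81))
```

```text
-45 276.60524394968803 252.06802281335558
0 276.6163057982041 203.38504382029197
45 276.6281878878415 151.09219969315
2.15 tcp [457.9 176.9 190.6] F [ 0.4 -0.   0.1] w 0.042 turn [-0.1  0.  -0. ]
world [457.8 177.6  81. ] slide [  0.  109.6   0.6]
```

View pics/w1.png

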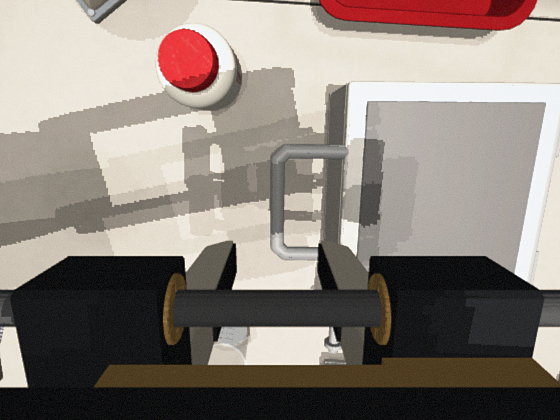

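The wrist view shows the bar at u≈278, v≈150–253. That matches the projected position (277; 151–252) to about 1 mm, and the jaws are square to it.

Request:
drive_tool([
  {"slide":[0,30,0.5],"turn":[0,0,0]},
  {"slide":[0,60,0.5],"turn":[0,0,0]},
  {"slide":[0,85,0.5],"turn":[0,0,0]},
  {"slide":[0,100,0.5],"turn":[0,0,0]},
  {"slide":[0,110,0.5],"turn":[0,0,0]},
  {"slide":[0,110,0.5],"turn":[0,0,0]},
  {"slide":[0,110,0.5],"turn":[0,0,0]},
])

```text
time_s: 2.73
eef_pos: [0.4586, 0.177, 0.0819]
tool_rot: [-1.569, -0.001, 0.057]
wrist_force: [0.8, -0.9, 0.2]
gripper_width: 0.0419
```

Request:
drive_tool([
  {"slide":[0,0,0],"turn":[0,0,0]},
  {"slide":[0,0,0],"turn":[0,0,0]},
  {"slide":[0,0,0],"turn":[0,0,0]},
  {"slide":[0,0,0],"turn":[0,0,0]},
  {"slide":[0,0,0],"turn":[0,0,0]},
  {"slide":[0,0,0],"turn":[0,0,0]},
], jaw=0.0, grip_force=25)

```text
time_s: 3.23
eef_pos: [0.4587, 0.1771, 0.0821]
tool_rot: [-1.569, -0.001, 0.057]
wrist_force: [-0.4, -0.4, 0.0]
gripper_width: 0.0063
```

Run:
```python
from h import *
to(L(-140,0,81))
print('tool axes slides for arc (radial x, y), x=225(1-cos), y=-225 sin')
for th in np.arange(.12,1.45,.12): print(round(th,2),(225*(1-np.cos(th))).round(1),(-225*np.sin(th)).round(1))
```

```text
3.23 tcp [458.7 177.1  82.1] F [-0.4 -0.4  0. ] w 0.006 turn [-0.1 -0.   0.1]
world [457.8 177.6  81. ] slide [-0.9  1.1  0.6]
tool axes slides for arc (radial x, y), x=225(1-cos), y=-225 sin
0.12 1.6 -26.9
0.24 6.4 -53.5
0.36 14.4 -79.3
0.48 25.4 -103.9
0.6 39.3 -127.0
0.72 55.8 -148.4
0.84 74.8 -167.5
0.96 96.0 -184.3
1.08 119.0 -198.4
1.2 143.5 -209.7
1.32 169.2 -218.0
1.44 195.7 -223.1
```

Run:
```python
from h import *
g=grab('wrist'); s=grab('side')
to()
cv2.imwrite('pics/w2.png',np.hstack([g['frame'][100:340,100:500],cv2.resize(s['frame'][120:240,180:380],(400,240),interpolation=cv2.INTER_CUBIC)])[...,::-1])
```

```text
3.33 tcp [458.6 177.   81.9] F [ 0.2  0.3 -0.5] w 0.001 turn [-0.1 -0.   0.1]
```

View pics/w2.png

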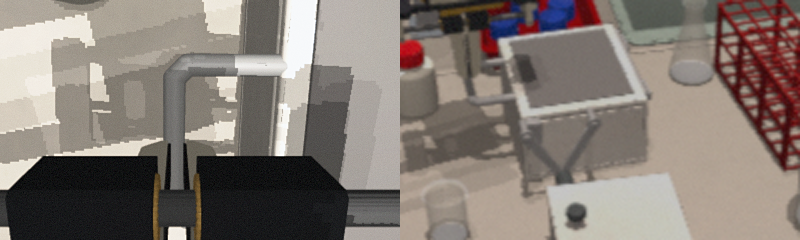

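The bar at crop u≈175 runs between the fingers, yet the reported width is 1 mm. I'll check the bar's height and the finger edges in the range picture.

Run:
```python
from h import *
g=dict(np.load('/tmp/wrist.npz')); st=state(); T=g['T_tool_cam']; f=210/np.tan(np.radians(g['fov_y'])/2)
v,u=np.mgrid[:420,:560]; d=g['range_z']
P=np.stack([(u-g['cx'])/f*d,(v-g['cy'])/f*d,d],-1)@T[:3,:3].T+T[:3,3]
for vv in range(190,300,10): print(vv,[(uu,*(P[vv,uu]*1000).round(0).astype(int)) for uu in range(262,294,5)])
c=cv2.resize(g['frame'][160:300,200:350],None,fx=5,fy=5,interpolation=cv2.INTER_CUBIC)[...,::-1]; cv2.imwrite('pics/w2z.png',cv2.convertScaleAbs(c[:600],alpha=1.6))
```

```text
190 [(262, np.int64(-12), np.int64(81), np.int64(14)), (267, np.int64(-5), np.int64(-25), np.int64(34)), (272, np.int64(-2), np.int64(-25), np.int64(34)), (277, np.int64(0), np.int64(-23), np.int64(33)), (282, np.int64(3), np.int64(-23), np.int64(33)), (287, np.int64(9), np.int64(80), np.int64(14)), (292, np.int64(13), np.int64(80), np.int64(14))]
200 [(262, np.int64(-12), np.int64(79), np.int64(6)), (267, np.int64(-5), np.int64(-24), np.int64(28)), (272, np.int64(-2), np.int64(-25), np.int64(28)), (277, np.int64(0), np.int64(-25), np.int64(28)), (282, np.int64(3), np.int64(-25), np.int64(28)), (287, np.int64(9), np.int64(81), np.int64(6)), (292, np.int64(13), np.int64(80), np.int64(6))]
210 [(262, np.int64(-12), np.int64(79), np.int64(-2)), (267, np.int64(-5), np.int64(-25), np.int64(23)), (272, np.int64(-2), np.int64(-27), np.int64(23)), (277, np.int64(0), np.int64(-25), np.int64(23)), (282, np.int64(3), np.int64(-23), np.int64(22)), (287, np.int64(9), np.int64(80), np.int64(-3)), (292, np.int64(13), np.int64(80), np.int64(-3))]
220 [(262, np.int64(-12), np.int64(80), np.int64(-11)
[... 2058 characters left out ...]
, np.int64(-6), np.int64(-81), np.int64(10)), (267, np.int64(-4), np.int64(-78), np.int64(8)), (272, np.int64(-3), np.int64(-25), np.int64(-17)), (277, np.int64(0), np.int64(-25), np.int64(-17)), (282, np.int64(3), np.int64(-23), np.int64(-18)), (287, np.int64(4), np.int64(-80), np.int64(9)), (292, np.int64(6), np.int64(-82), np.int64(10))]
290 [(262, np.int64(-3), np.int64(-132), np.int64(31)), (267, np.int64(-2), np.int64(-133), np.int64(32)), (272, np.int64(-1), np.int64(-133), np.int64(31)), (277, np.int64(0), np.int64(-133), np.int64(31)), (282, np.int64(1), np.int64(-133), np.int64(31)), (287, np.int64(2), np.int64(-133), np.int64(31)), (292, np.int64(3), np.int64(-132), np.int64(31))]
```

View pics/w2z.png

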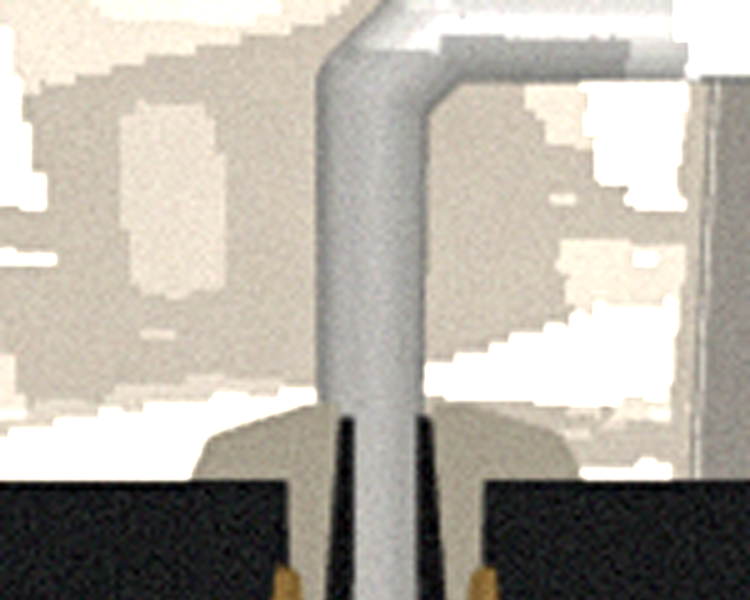

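The close view shows both pads straddling the bar, which sits 19 mm behind the TCP as it should. It seems held despite the odd width reading, so a small test lift will tell.

Request:
drive_tool([
  {"slide":[0,-9,0],"turn":[0,0,0]},
  {"slide":[1,-18,0],"turn":[0,0,0]},
  {"slide":[1.6,-27,0],"turn":[0,0,0]},
  {"slide":[3.5,-40,0],"turn":[0,0,0]},
  {"slide":[6.4,-53.5,0],"turn":[0,0,0]},
  {"slide":[6.4,-53.5,0],"turn":[0,0,0]},
])

```text
time_s: 3.83
eef_pos: [0.4677, 0.178, 0.1399]
tool_rot: [-1.568, -0.007, 0.057]
wrist_force: [0.5, -0.6, 0.4]
gripper_width: 0.0007
```

```bash
cat >> h.py <<'E'
def wristbar():
    g=grab('wrist'); T=g['T_tool_cam']; f=210/np.tan(np.radians(g['fov_y'])/2); v,u=np.mgrid[:420,:560]; d=g['range_z']
    P=np.stack([(u-g['cx'])/f*d,(v-g['cy'])/f*d,d],-1)@T[:3,:3].T+T[:3,3]
    print('bar tool pts',[(P[vv,277]*1000).round(0).tolist() for vv in (190,220,250,280)])
E
python3 - <<'E'
from h import *
wristbar(); to()
E
```

```text
bar tool pts [[0.0, 139.0, 4.0], [0.0, 138.0, -27.0], [0.0, -46.0, 8.0], [0.0, -52.0, -4.0]]
3.88 tcp [466.9 177.8 138.2] F [ 0.2  0.5 -0.3] w 0.001 turn [-0.1 -0.   0.3]
```

The lift left the bar behind: the wrist view now sees the table through where the bar was. I need to see where the fingertips really are relative to the TCP.

Run:
```python
from h import *
g=dict(np.load('/tmp/wrist.npz')); T=g['T_tool_cam']; f=210/np.tan(np.radians(g['fov_y'])/2)
print(T.round(3).tolist(), g['fov_y'])
c=g['frame'][...,::-1].copy()
for y in (0,-10,-19,-30,-45):
    for z in (8,-8):
        X=np.linalg.inv(T)@np.array([0,y/1000,z/1000,1]); p=(f*X[0]/X[2]+g['cx'],f*X[1]/X[2]+g['cy']); print(y,z,np.round(p,1)); cv2.circle(c,tuple(int(round(q)) for q in p),2,(0,0,255),-1)
s=grab('side'); b=grab('scene'); st=state(); to()
def proj(g,X): 
    q=g['R']@X+g['t']; ff=210/np.tan(np.radians(g['fov_y'])/2); return (int(round(ff*q[0]/q[2]+g['cx'])),int(round(ff*q[1]/q[2]+g['cy'])))
out=[c[150:350,180:380]]
for gg in(s,b):
    k=gg['frame'][...,::-1].copy(); p=proj(gg,st['eef_pos']); print(p); k=cv2.copyMakeBorder(k,60,60,60,60,0); q=(p[0]+60,p[1]+60); k=cv2.resize(k[q[1]-60:q[1]+60,q[0]-60:q[0]+60],(600,600),interpolation=cv2.INTER_CUBIC)[::3,::3] if 0 else cv2.resize(k[q[1]-60:q[1]+60,q[0]-60:q[0]+60],(400,400),interpolation=cv2.INTER_CUBIC); cv2.circle(k,(200,200),3,(0,0,255),1); out.append(k)
im=np.hstack([out[1],out[2]]); w=cv2.resize(out[0],(200,200)); im=np.vstack([im,np.hstack([w,np.zeros((200,600,3),np.uint8)])]); cv2.imwrite('pics/tip.png',im)
```

```text
[[1.0, -0.0, 0.001, -0.0], [-0.001, -0.238, 0.971, -0.201], [-0.0, -0.971, -0.238, 0.066], [0.0, 0.0, 0.0, 1.0]] 62.93975094611755
0 8 [276.7 224.1]
0 -8 [276.7 248.9]
-10 8 [276.7 228.9]
-10 -8 [276.7 254.8]
-19 8 [276.7 233.6]
-19 -8 [276.7 260.6]
-30 8 [276.7 240. ]
-30 -8 [276.7 268.4]
-45 8 [276.8 250. ]
-45 -8 [276.8 280.6]
3.98 tcp [465.1 177.4 135.6] F [-0.1 -0.  -0.4] w 0.0 turn [-0.1 -0.   0.1]
(216, 151)
(187, 162)
```

View pics/tip.png

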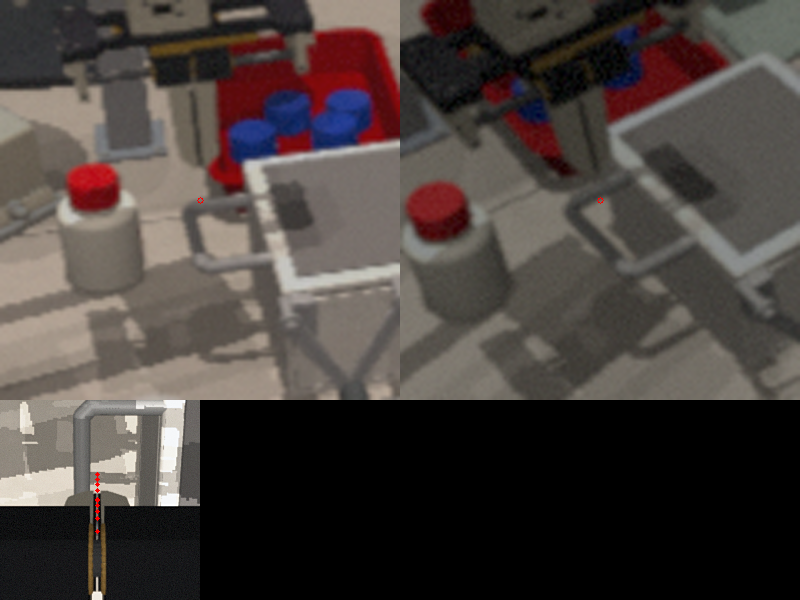

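The fingertips end clearly above the marked TCP (red circles), about 10 px higher in both views, so the reported TCP is beyond the real tips. I'll measure the offset from the range pictures.

Run:
```python
from h import *
st=state(); R=Ro.from_euler('xyz',st['tool_rot']).as_matrix()
g=dict(np.load('/tmp/wrist.npz')); T=g['T_tool_cam']; f=210/np.tan(np.radians(g['fov_y'])/2); v,u=np.mgrid[:420,:560]; d=g['range_z']
P=(np.stack([(u-g['cx'])/f*d,(v-g['cy'])/f*d,d],-1)@T[:3,:3].T+T[:3,3])*1000
for vv in range(236,262,2): print(vv,[(P[vv,uu]).round(0).astype(int).tolist() if d[vv,uu]>0 else 0 for uu in (262,268,272,277,282,286)])
for n in('side','scene'):
    g=dict(np.load(f'/tmp/{n}.npz')); Q=((cloud(g)-st['eef_pos'])@R)*1000
    m=(abs(Q[...,0])<25)&(abs(Q[...,2])<20)&(Q[...,1]<15)&(Q[...,1]>-130)&(g['range_z']>0)
    q=Q[m]; h,e=np.histogram(q[:,1],bins=np.arange(-130,16,10)); print(n,list(zip(e[:-1].astype(int),h)))
    print(q[np.argsort(-q[:,1])][:12].round(0).tolist())
```

```text
236 [[-10, 33, -10], [-6, 34, -11], [-5, 139, -45], [0, 138, -45], [6, 138, -45], [10, 138, -45]]
238 [[-10, 33, -12], [-6, 35, -12], [-5, 138, -47], [0, 138, -47], [6, 138, -47], [10, 138, -47]]
240 [[-10, 32, -13], [-6, 35, -14], [-5, 137, -49], [0, 138, -49], [6, 138, -49], [10, 137, -49]]
242 [[-7, -38, 10], [-4, -37, 9], [-2, -37, 9], [0, 137, -51], [3, -37, 9], [5, -38, 10]]
244 [[-7, -40, 9], [-4, -41, 10], [-2, -40, 9], [0, -36, 8], [3, -40, 9], [5, -41, 10]]
246 [[-7, -43, 9], [-4, -43, 9], [-2, -43, 9], [0, -39, 8], 0, [5, -43, 9]]
248 [[-7, -46, 9], [-4, -47, 10], [-2, -46, 10], [0, -42, 8], [2, -47, 10], [4, -46, 9]]
250 [[-7, -48, 9], [-4, -49, 10], [-2, -50, 10], [0, -46, 8], [2, -49, 10], [4, -48, 9]]
252 [[-7, -52, 9], [-4, -51, 9], [-2, -53, 10], [0, -48, 8], [2, -52, 10], [4, -51, 9]]
254 [[-7, -54, 9], [-4, -55, 10], [-2, -54, 9], [0, -48, 7], [2, -54, 9], [4, -54, 9]]
256 [[-4, -125, 36], [-2, -126, 37], [-2, -56, 9], [0, -49, 6], [2, -56, 9], [2, -124, 36]]
258 [[-4, -126, 36], [-2, -125, 36], [-2, -60, 10], [0, -49, 6], [2, -59, 10], [2, -126, 36]]
260 [[-4, -12
[... 750 characters left out ...]
 -44.0, -5.0]]
scene [(np.int64(-130), np.int64(0)), (np.int64(-120), np.int64(0)), (np.int64(-110), np.int64(7)), (np.int64(-100), np.int64(63)), (np.int64(-90), np.int64(62)), (np.int64(-80), np.int64(54)), (np.int64(-70), np.int64(58)), (np.int64(-60), np.int64(50)), (np.int64(-50), np.int64(43)), (np.int64(-40), np.int64(13)), (np.int64(-30), np.int64(0)), (np.int64(-20), np.int64(0)), (np.int64(-10), np.int64(0)), (np.int64(0), np.int64(0))]
[[6.0, -34.0, -7.0], [-3.0, -35.0, -10.0], [1.0, -36.0, -7.0], [-6.0, -36.0, -10.0], [3.0, -37.0, -9.0], [-3.0, -37.0, -9.0], [4.0, -38.0, -7.0], [6.0, -38.0, -9.0], [-2.0, -39.0, -8.0], [-5.0, -39.0, -10.0], [-0.0, -40.0, -6.0], [7.0, -40.0, -8.0]]
```

All three cameras put the real fingertips 37 mm behind the reported TCP, so the first descent stopped above the bar and touched nothing. The grasp point is therefore at tool y ≈ −56, and I'll use that from here on.

Request:
drive_tool([
  {"slide":[-3,0,0],"turn":[0,0,0]},
  {"slide":[-7,0,0],"turn":[0,0,0]},
  {"slide":[-7,0,0],"turn":[0,0,0]},
  {"slide":[-7,0,0],"turn":[0,0,0]},
  {"slide":[-7,0,0],"turn":[0,0,0]},
  {"slide":[-7,0,0],"turn":[0,0,0]},
  {"slide":[-7,20,0],"turn":[0,0,0]},
  {"slide":[-7,45,0],"turn":[0,0,0]},
  {"slide":[-7,70,0],"turn":[0,0,0]},
  {"slide":[-7,85,0],"turn":[0,0,0]},
  {"slide":[-7,91,0],"turn":[0,0,0]},
  {"slide":[-7,91,0],"turn":[0,0,0]},
], jaw=0.45)

```text
time_s: 4.98
eef_pos: [0.4568, 0.1767, 0.0429]
tool_rot: [-1.57, 0.002, 0.057]
wrist_force: [-0.1, 0.6, -0.5]
gripper_width: 0.0421
```

Request:
drive_tool([
  {"slide":[0,0,0],"turn":[0,0,0]},
  {"slide":[0,0,0],"turn":[0,0,0]},
  {"slide":[0,0,0],"turn":[0,0,0]},
  {"slide":[0,0,0],"turn":[0,0,0]},
  {"slide":[0,0,0],"turn":[0,0,0]},
  {"slide":[0,0,0],"turn":[0,0,0]},
  {"slide":[0,0,0],"turn":[0,0,0]},
], jaw=0.0, grip_force=25)

```text
time_s: 5.57
eef_pos: [0.457, 0.1769, 0.0437]
tool_rot: [-1.57, 0.001, 0.057]
wrist_force: [-3.5, -0.5, 5.8]
gripper_width: 0.0113
```

Run:
```python
from h import *
to(L(-140,0,44))
```

```text
5.57 tcp [457.  176.9  43.7] F [-3.5 -0.5  5.8] w 0.011 turn [-0.1 -0.  -0.1]
world [457.8 177.6  44. ] slide [ 0.8 -0.3  0.7]
```

The bar is held this time: 11.3 mm opening with contact forces. Now I'll raise the lid along the arc.

Request:
drive_tool([
  {"slide":[0.4,-13.5,0],"turn":[0,0,0]},
  {"slide":[1.6,-26.9,0],"turn":[0,0,0]},
  {"slide":[3.6,-40.3,0],"turn":[0,0,0]},
  {"slide":[6.4,-53.5,0],"turn":[0,0,0]},
  {"slide":[10,-66.5,0],"turn":[0,0,0]},
  {"slide":[14.4,-79.3,0],"turn":[0,0,0]},
  {"slide":[19.6,-91.7,0],"turn":[0,0,0]},
  {"slide":[25.4,-103.9,0],"turn":[0,0,0]},
  {"slide":[32,-115.7,0],"turn":[0,0,0]},
  {"slide":[39.3,-127,0],"turn":[0,0,0]},
  {"slide":[47.3,-138,0],"turn":[0,0,0]},
  {"slide":[55.8,-148.4,0],"turn":[0,0,0]},
])

```text
time_s: 6.57
eef_pos: [0.5098, 0.1795, 0.1925]
tool_rot: [-1.571, 0.009, 0.057]
wrist_force: [-17.7, -3.2, 8.5]
gripper_width: 0.011
```

Run:
```python
from h import *
p0=np.array([457.0,176.9,43.7])
def arc(t): return p0+np.array([c*225*(1-np.cos(t)),s*225*(1-np.cos(t)),225*np.sin(t)])
to(*[arc(t) for t in (.72,.84,.96,1.08,1.2,1.26,1.32,1.36,1.4,1.44)])
```

```text
6.57 tcp [509.8 179.5 192.5] F [-17.7  -3.2   8.5] w 0.011 turn [ 0.  -0.  -0.5]
world [512.8 180.1 192.1] slide [3.  0.5 0.5]
world [531.7 181.2 211.2] slide [ 21.8 -18.9   0.5]
world [552.8 182.4 228. ] slide [ 42.8 -35.9   0.5]
world [575.8 183.7 242.1] slide [ 65.6 -50.2   0.5]
world [600.2 185.2 253.4] slide [ 90.1 -61.7   0.5]
world [612.9 185.9 257.9] slide [102.7 -66.3   0.5]
world [625.9 186.6 261.7] slide [115.7 -70.1   0.5]
world [634.6 187.1 263.7] slide [124.4 -72.3   0.5]
world [643.4 187.7 265.4] slide [133.2 -74.    0.5]
world [652.3 188.2 266.8] slide [142.1 -75.5   0.5]
```

Request:
drive_tool([
  {"slide":[10,-10.5,0.5],"turn":[0,0,0]},
  {"slide":[20.5,-20.5,0.5],"turn":[0,0,-0.3]},
  {"slide":[31,-29.5,0.5],"turn":[0,0,-0.5]},
  {"slide":[41.8,-37.6,0.5],"turn":[0,0,-0.5]},
  {"slide":[53,-45,0.5],"turn":[0,0,-0.5]},
  {"slide":[65,-52,0.5],"turn":[0,0,-0.5]},
  {"slide":[77,-58,0.5],"turn":[0,0,-0.5]},
  {"slide":[89.5,-63.5,0.5],"turn":[0,0,-0.5]},
  {"slide":[102,-68,0.5],"turn":[0,0,-0.5]},
  {"slide":[115.2,-72,0.5],"turn":[0,0,-0.5]},
  {"slide":[115.2,-72,0.5],"turn":[0,0,-0.5]},
])

```text
time_s: 7.48
eef_pos: [0.6274, 0.1858, 0.2654]
tool_rot: [-1.571, -0.002, 0.056]
wrist_force: [-2.0, -3.3, 6.4]
gripper_width: 0.0112
```

Run:
```python
from h import *
p0=np.array([457.0,176.9,43.7])
def arc(t): return p0+np.array([c*225*(1-np.cos(t)),s*225*(1-np.cos(t)),225*np.sin(t)])
to(*[arc(t) for t in (1.32,1.36,1.4,1.44)])
p=state()['eef_pos']*1000-L(85,0,44); print('rel hinge',p, 'ang',np.arctan2(p[2],-p[0]),np.hypot(p[0],p[2]))
```

```text
7.48 tcp [627.4 185.8 265.4] F [-2.  -3.3  6.4] w 0.011 turn [ 0.  -0.1  0.1]
world [625.9 186.6 261.7] slide [-1.5  3.7  0.9]
world [634.6 187.1 263.7] slide [7.2 1.7 0.9]
world [643.4 187.7 265.4] slide [16.1 -0.   0.9]
world [652.3 188.2 266.8] slide [25.  -1.3  0.9]
rel hinge [-55.01501049  -4.78313038 221.38724222] ang 1.327228731284817 228.12049973100667
```

Request:
drive_tool([
  {"slide":[4,-1,0.5],"turn":[0,0,0]},
  {"slide":[8,-1.5,0.5],"turn":[0,0,0]},
  {"slide":[12,-2,0.5],"turn":[0,0,0]},
  {"slide":[16,-2.5,0.5],"turn":[0,0,0]},
  {"slide":[20,-2.8,0.5],"turn":[0,0,0]},
  {"slide":[23,-3,0.5],"turn":[0,0,0]},
  {"slide":[25,-3,0.5],"turn":[0,0,0]},
  {"slide":[25,-3,0.5],"turn":[0,0,0]},
  {"slide":[25,-3,0.5],"turn":[0,0,0]},
])

```text
time_s: 8.23
eef_pos: [0.6464, 0.1867, 0.269]
tool_rot: [-1.574, 0.01, 0.057]
wrist_force: [-35.3, -9.2, 13.8]
gripper_width: 0.0114
```

Run:
```python
from h import *
to()
p=state()['eef_pos']*1000-L(85,0,44); print('rel hinge',p, 'ang',np.arctan2(p[2],-p[0]),np.hypot(p[0],p[2]))
a=grab('side');b=grab('scene')
cv2.imwrite('pics/up.png',np.hstack([cv2.resize(g['frame'][v:v+160,u:u+160],(400,400),interpolation=cv2.INTER_CUBIC) for g,u,v in((a,190,70),(b,170,80))])[...,::-1])
```

```text
8.23 tcp [646.4 186.7 269. ] F [-35.3  -9.2  13.8] w 0.011 turn [ 0.2 -0.  -0.6]
rel hinge [-36.06585539  -3.862225   225.04265477] ang 1.411885313942052 227.91433125731635
```

View pics/up.png

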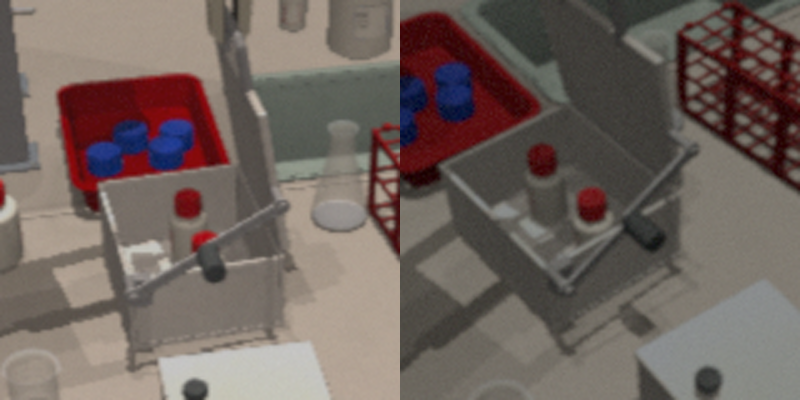

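The brace is straight: in the side crop it is one line from (135,295) to (285,205). The stop is reached at about 1.41 with a firm push, so I'll ease off, hold a light push, then open.

Request:
drive_tool([
  {"slide":[1.5,0,0],"turn":[0,0,0]},
  {"slide":[1.5,0,0],"turn":[0,0,0]},
  {"slide":[1.5,0,0],"turn":[0,0,0]},
  {"slide":[1.5,0,0],"turn":[0,0,0]},
])

```text
time_s: 8.67
eef_pos: [0.6444, 0.1865, 0.2689]
tool_rot: [-1.574, 0.018, 0.057]
wrist_force: [-19.6, -5.4, 6.4]
gripper_width: 0.011
```

Request:
drive_tool([
  {"slide":[0.5,0,0],"turn":[0,0,0]},
  {"slide":[0.5,0,0],"turn":[0,0,0]},
  {"slide":[0,0,0],"turn":[0,0,0]},
  {"slide":[0,0,0],"turn":[0,0,0]},
  {"slide":[0,0,0],"turn":[0,0,0]},
  {"slide":[0,0,0],"turn":[0,0,0]},
  {"slide":[0,0,0],"turn":[0,0,0]},
  {"slide":[0,0,0],"turn":[0,0,0]},
  {"slide":[0,0,0],"turn":[0,0,0]},
], jaw=0.6)

```text
time_s: 9.42
eef_pos: [0.6444, 0.1865, 0.2688]
tool_rot: [-1.574, 0.018, 0.057]
wrist_force: [-0.4, 0.2, -0.2]
gripper_width: 0.0554
```

Request:
drive_tool([
  {"slide":[0,-15,0],"turn":[0,0,0]},
  {"slide":[0,-35,0],"turn":[0,0,0]},
  {"slide":[0,-60,0],"turn":[0,0,0]},
  {"slide":[0,-80,0],"turn":[0,0,0]},
  {"slide":[0,-80,0],"turn":[0,0,0]},
  {"slide":[0,-80,0],"turn":[0,0,0]},
])

```text
time_s: 9.92
eef_pos: [0.6466, 0.1871, 0.3506]
tool_rot: [-1.574, 0.014, 0.057]
wrist_force: [-1.5, 0.0, -0.4]
gripper_width: 0.0559
```

Run:
```python
from h import *
to()
a=grab('side');b=grab('scene')
im=[cv2.resize(g['frame'][v:v+160,u:u+160],(400,400),interpolation=cv2.INTER_CUBIC) for g,u,v in((a,190,70),(b,170,80))]
cv2.imwrite('pics/lock.png',np.hstack(im)[...,::-1])
for g,(u,v,u1,v1) in((a,(255,155,290,190)),(b,(240,155,275,190))):
    w=g['frame'][v:v1,u:u1].astype(int); m=(w.max(2)<60).astype(np.uint8)
    n,l,s_,ce=cv2.connectedComponentsWithStats(m); 
    for i in range(1,n):
        if s_[i,4]>20: print(s_[i,4],ce[i]+[u,v], 'range pts',(np.median(cloud(g)[v:v1,u:u1][l==i],0)*1000).round(0))
```

```text
9.92 tcp [646.6 187.1 350.6] F [-1.5  0.  -0.4] w 0.056 turn [ 0.2 -0.  -0.8]
38 [273.63157895 176.47368421] range pts [594.  11. 151.]
218 [264.78440367 169.99082569] range pts [588.  29. 155.]
```

View pics/lock.png

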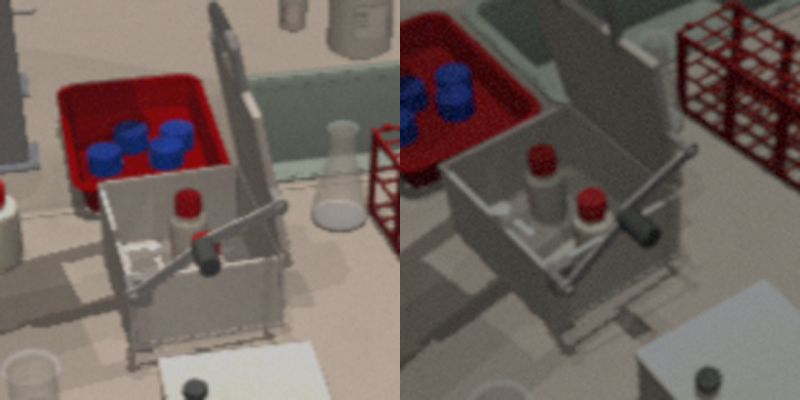

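The lid stands open with no hand on it, and the knee now lies above the straight line, so the brace is locked. The knob is at about (207,255) in the side crop and (638,227) in the scene crop. I'll triangulate it against the geometric prediction.

Run:
```python
from h import *
a=dict(np.load('/tmp/side.npz'));b=dict(np.load('/tmp/scene.npz'))
X,e=tri(ray(a,272.8,172),ray(b,264.8,170)); print('tri',X*1000,np.array(e)*1000)
print('geom',L(-11,-154,155), 'on z155', onz(a,272.8,172,.155)*1000,onz(b,264.8,170,.155)*1000)
P=cloud(b); m=np.zeros((420,560),bool); m[155:190,240:275]=1; m&=b['frame'].max(2)<60; q=P[m]*1000; print('z top',np.percentile(q[:,2],[5,50,95,99]),'y',np.percentile(q[:,1],[3,97]),'x',np.percentile(q[:,0],[3,97]))
# tip target: above knob, over outer half (y offset -60); tip is 37 above reported tcp
print('waypoints: (reported tcp)')
to(L(-140,-20,351),L(-140,-61,240),L(-140,-162,180),L(-14,-162,175-37),L(-14,-162,137-37))
```

```text
tri [594.0944465   34.83927768 146.86639925] [1.35063119 1.35063119]
geom [595.48310017  31.32215594 155.        ] on z155 [593.36249216  25.11502153 155.        ] [588.1697076   26.77922801 155.        ]
z top [114.25549406 153.62677588 160.22590576 161.53811338] y [ 9.71292047 81.28402096] x [541.67415085 622.84685042]
waypoints: (reported tcp)
10.02 tcp [645.6 186.9 347.5] F [-1.2  0.6 -1.3] w 0.056 turn [ 0.2 -0.  -1.1]
world [459.  157.7 351. ] slide [-1.88e+02  1.00e-01 -1.84e+01]
world [461.3 116.7 240. ] slide [-185.9  111.3  -59. ]
world [467.2  15.9 180. ] slide [-184.7  171.6 -159.8]
world [592.9  23.2 138. ] slide [ -58.   211.2 -159.6]
world [592.9  23.2 100. ] slide [ -57.2  249.2 -159.4]
```

Request:
drive_tool([
  {"slide":[-5,-3,-25],"turn":[0,0,-0.5]},
  {"slide":[-15,-3,-55],"turn":[0,0,-1]},
  {"slide":[-25,-3,-85],"turn":[0,0,-1]},
  {"slide":[-35,-3,-115],"turn":[0,0,-1]},
  {"slide":[-48,0,-142],"turn":[0,0,-1]},
  {"slide":[-58,20,-157],"turn":[0,0,-1]},
  {"slide":[-58,50,-157],"turn":[0,0,-1]},
  {"slide":[-58,85,-157],"turn":[0,0,-1]},
  {"slide":[-58,120,-157],"turn":[0,0,-1]},
  {"slide":[-58,150,-157],"turn":[0,0,-1]},
  {"slide":[-58,170,-157],"turn":[0,0,-1]},
  {"slide":[-58,180,-157],"turn":[0,0,-1]},
], jaw=0.0)

```text
time_s: 11.02
eef_pos: [0.5897, 0.026, 0.1631]
tool_rot: [-1.574, 0.01, 0.057]
wrist_force: [-0.7, 0.1, -0.5]
gripper_width: 0.0006
```

Run:
```python
from h import *
to([592,26,138],[592,26,124])
g=grab('wrist'); T=g['T_tool_cam']; f=210/np.tan(np.radians(g['fov_y'])/2)
st=state(); R=Ro.from_euler('xyz',st['tool_rot']).as_matrix()
v,u=np.mgrid[:420,:560]; d=g['range_z']
P=((np.stack([(u-g['cx'])/f*d,(v-g['cy'])/f*d,d],-1)@T[:3,:3].T+T[:3,3])@R.T+st['eef_pos'])*1000
m=(d>0)&(abs(P[...,0]-592)<30)&(P[...,1]>0)&(P[...,1]<62)&(P[...,2]>130)&(P[...,2]<172)
q=P[m]; print(m.sum(), 'median',np.median(q,0),'pct x',np.percentile(q[:,0],[3,97]),'y',np.percentile(q[:,1],[3,97]),'ztop',np.percentile(q[:,2],[50,97]))
t=q[q[:,2]>np.percentile(q[:,2],85)]; print('top ridge x',np.median(t[:,0]))
cv2.imwrite('pics/w3.png',g['frame'][...,::-1])
```

```text
11.02 tcp [589.7  26.  163.1] F [-0.7  0.1 -0.5] w 0.001 turn [ 0.2 -0.  -0.6]
world [592  26 138] slide [ 2.5 25.1 -0. ]
world [592  26 124] slide [ 2.6 39.1  0. ]
2663 median [593.36873384  44.77348095 158.87248266] pct x [568.96005897 617.76820545] y [22.79472352 58.003781  ] ztop [158.87248266 165.7155259 ]
top ridge x 607.5543072526023
```

View pics/w3.png

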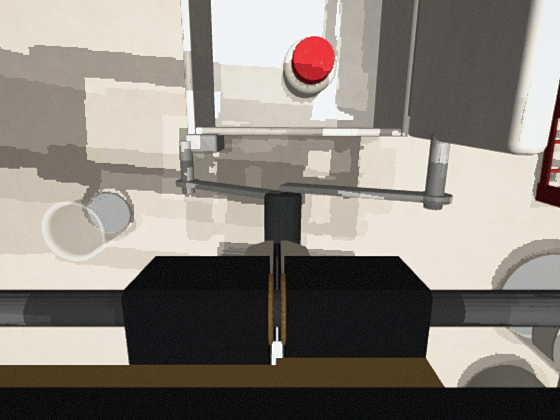

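The wrist view shows the knob at u≈264–301, centred near 283, just under the shut fingers and about 3 mm toward the hinge. The links run inboard of it at v≈190, clear of the fingers. Now I'll press slowly, following it toward the hinge.

Request:
drive_tool([
  {"slide":[2,10,0],"turn":[0,0,-0.5]},
  {"slide":[3,20,0],"turn":[0,0,-0.5]},
  {"slide":[3.5,27,0],"turn":[0,0,-0.5]},
  {"slide":[3.5,31,0],"turn":[0,0,-0.5]},
  {"slide":[3.5,34,0],"turn":[0,0,-0.5]},
  {"slide":[3.5,36,0],"turn":[0,0,-0.5]},
  {"slide":[4,38,0],"turn":[0,0,-0.5]},
  {"slide":[5,40,0],"turn":[0,0,-0.5]},
  {"slide":[6,42,0],"turn":[0,0,-0.5]},
  {"slide":[7,44,0],"turn":[0,0,-0.5]},
  {"slide":[8,46,0],"turn":[0,0,-0.5]},
  {"slide":[8,46,0],"turn":[0,0,-0.5]},
])

```text
time_s: 12.07
eef_pos: [0.5971, 0.0263, 0.1161]
tool_rot: [-1.574, 0.002, 0.057]
wrist_force: [0.1, -0.1, -0.4]
gripper_width: 0.0005
```

Run:
```python
from h import *
to([606,26,96],[610,26,88])
```

```text
12.07 tcp [597.1  26.3 116.1] F [ 0.1 -0.1 -0.4] w 0.001 turn [ 0.2 -0.  -0.1]
world [606  26  96] slide [ 8.9 20.1 -0.8]
world [610  26  88] slide [13.  28.1 -1. ]
```

Run:
```python
from h import *
g=grab('wrist'); T=g['T_tool_cam']; f=210/np.tan(np.radians(g['fov_y'])/2)
st=state(); R=Ro.from_euler('xyz',st['tool_rot']).as_matrix()
v,u=np.mgrid[:420,:560]; d=g['range_z']
Q=(np.stack([(u-g['cx'])/f*d,(v-g['cy'])/f*d,d],-1)@T[:3,:3].T+T[:3,3]); P=(Q@R.T+st['eef_pos'])*1000
for vv in range(170,262,6): print(vv,[P[vv,uu].round(0).astype(int).tolist() for uu in (262,270,277,284,292)], g['frame'][vv,277])
b=grab('scene'); w=b['frame'][155:190,240:275]; m=(w.max(2)<60).astype(np.uint8); n,l,s_,ce=cv2.connectedComponentsWithStats(m); print([(s_[i,4],(ce[i]+[240,155]).round(1)) for i in range(1,n) if s_[i,4]>20])
C=cloud(b)
m=(abs(C[...,0]-.6)<.07)&(C[...,1]>0)&(C[...,1]<.06)&(C[...,2]>.12)&(b['range_z']>0)&(b['frame'].max(2)<70); q=C[m]*1000; print(m.sum(),[q[(q[:,2]>z)&(q[:,2]<=z+5)].mean(0).round(0).tolist()+[int(((q[:,2]>z)&(q[:,2]<=z+5)).sum())] for z in range(120,200,5)])
```

```text
170 [[582, 52, 2], [589, 52, 2], [596, 53, 1], [602, 53, 3], [609, 54, 3]] [135 130 120]
176 [[582, 47, 3], [589, 47, 1], [596, 47, 2], [602, 48, 3], [610, 48, 1]] [137 130 121]
182 [[582, 40, 0], [590, 41, 3], [596, 42, 3], [603, 42, 1], [610, 42, 1]] [140 137 124]
188 [[583, 35, 1], [590, 36, 2], [597, 36, 2], [603, 36, 1], [610, 37, 3]] [138 133 119]
194 [[583, 29, 0], [590, 30, 2], [597, 30, 1], [603, 31, 2], [603, 58, 138]] [143 137 125]
200 [[583, 23, 1], [591, 24, 1], [596, 56, 145], [599, 56, 147], [603, 57, 149]] [114 115 109]
206 [[588, 51, 139], [592, 51, 140], [596, 51, 140], [600, 51, 140], [603, 54, 151]] [29 29 30]
212 [[588, 49, 146], [592, 50, 150], [596, 50, 150], [594, 93, 317], [603, 51, 149]] [51 56 54]
218 [[588, 46, 146], [592, 47, 150], [596, 47, 150], [599, 48, 151], [604, 48, 150]] [50 53 52]
224 [[588, 43, 146], [593, 44, 149], [596, 44, 150], [600, 45, 151], [604, 44, 148]] [55 55 56]
230 [[589, 39, 146], [593, 41, 149], [596, 41, 151], [600, 41, 151], [604, 41, 149]] [56 61 58]
236 [[589, 36, 147], [593, 37, 149], [597, 38, 151], [600, 38, 150], [604, 38,
[... 203 characters left out ...]
35 34]
254 [[590, 36, 171], [593, 36, 172], [597, 34, 165], [600, 36, 170], [603, 36, 170]] [34 34 31]
260 [[592, 62, 243], [594, 36, 178], [597, 31, 166], [597, 63, 243], [599, 63, 243]] [39 39 38]
[(np.int32(39), array([251.5, 156.8])), (np.int32(229), array([263.1, 174.2]))]
2702 [[559.0, 45.0, 123.0, 22], [574.0, 40.0, 127.0, 23], [585.0, 33.0, 132.0, 31], [591.0, 26.0, 138.0, 33], [591.0, 24.0, 143.0, 39], [596.0, 17.0, 147.0, 27], [598.0, 17.0, 152.0, 10], [609.0, 28.0, 158.0, 22], [603.0, 27.0, 163.0, 29], [603.0, 26.0, 167.0, 27], [590.0, 19.0, 172.0, 18], [591.0, 19.0, 177.0, 23], [590.0, 20.0, 183.0, 23], [591.0, 20.0, 187.0, 19], [591.0, 20.0, 192.0, 23], [594.0, 19.0, 197.0, 28]]
```

The knob's top has gone from about 161 to 151 mm, right under the fingertips, so it is moving with very little force. I'll keep pressing.

Request:
drive_tool([
  {"slide":[1,2,0],"turn":[0,0,0]},
  {"slide":[2,4,0],"turn":[0,0,0]},
  {"slide":[3,6,0],"turn":[0,0,0]},
  {"slide":[4,8,0],"turn":[0,0,0]},
  {"slide":[5,10,0],"turn":[0,0,0]},
  {"slide":[6,12,0],"turn":[0,0,0]},
  {"slide":[7,14,0],"turn":[0,0,0]},
  {"slide":[8,16,0],"turn":[0,0,0]},
  {"slide":[9,18,0],"turn":[0,0,0]},
  {"slide":[10,20,0],"turn":[0,0,0]},
  {"slide":[11,22,0],"turn":[0,0,0]},
  {"slide":[11,22,0],"turn":[0,0,0]},
])

```text
time_s: 13.17
eef_pos: [0.6078, 0.0269, 0.0938]
tool_rot: [-1.574, 0.003, 0.057]
wrist_force: [0.5, -0.7, 0.3]
gripper_width: 0.0004
```

```bash
cat >> h.py <<'E'
def knobz():
    g=grab('wrist'); T=g['T_tool_cam']; f=210/np.tan(np.radians(g['fov_y'])/2)
    st=state(); R=Ro.from_euler('xyz',st['tool_rot']).as_matrix()
    v,u=np.mgrid[:420,:560]; d=g['range_z']
    Q=(np.stack([(u-g['cx'])/f*d,(v-g['cy'])/f*d,d],-1)@T[:3,:3].T+T[:3,3]); P=(Q@R.T+st['eef_pos'])*1000
    for vv in range(176,250,8): print(vv,[P[vv,uu].round(0).astype(int).tolist() for uu in (262,277,292)], g['frame'][vv,277])
E
python3 - <<'E'
from h import *
to(); knobz()
E
```

```text
13.17 tcp [607.8  26.9  93.8] F [ 0.5 -0.7  0.3] w 0.0 turn [ 0.2 -0.  -0.2]
176 [[594, 50, 2], [607, 51, 1], [619, 52, 1]] [137 132 120]
184 [[594, 43, 2], [607, 44, 2], [620, 45, 2]] [139 134 123]
192 [[594, 36, 0], [607, 37, 2], [620, 38, 2]] [138 129 120]
200 [[595, 29, 2], [606, 57, 127], [614, 58, 130]] [108 107 104]
208 [[599, 51, 122], [607, 52, 121], [614, 55, 135]] [37 37 38]
216 [[599, 48, 126], [607, 49, 128], [615, 48, 123]] [49 52 48]
224 [[599, 44, 127], [607, 45, 128], [615, 44, 123]] [55 60 57]
232 [[600, 40, 127], [607, 40, 126], [615, 39, 123]] [52 57 53]
240 [[600, 35, 127], [608, 36, 127], [615, 35, 124]] [53 56 55]
248 [[600, 36, 140], [608, 35, 136], [615, 37, 140]] [33 37 33]
```

The knob is 33 mm down and already dropping away from the tip. Now I'll draw the hand sideways, away from the box.

Request:
drive_tool([
  {"slide":[0,-5,-12],"turn":[0,0,0]},
  {"slide":[0,-12,-30],"turn":[0,0,0]},
  {"slide":[0,-25,-50],"turn":[0,0,0]},
  {"slide":[0,-40,-75],"turn":[0,0,0]},
  {"slide":[-5,-60,-100],"turn":[0,0,0]},
  {"slide":[-15,-80,-125],"turn":[0,0,0]},
  {"slide":[-30,-90,-150],"turn":[0,0,0]},
  {"slide":[-45,-90,-175],"turn":[0,0,0]},
  {"slide":[-60,-90,-200],"turn":[0,0,0]},
  {"slide":[-75,-90,-225],"turn":[0,0,0]},
  {"slide":[-85,-90,-240],"turn":[0,0,0]},
  {"slide":[-85,-90,-240],"turn":[0,0,0]},
])

```text
time_s: 14.22
eef_pos: [0.5351, -0.2214, 0.1858]
tool_rot: [-1.575, 0.003, 0.054]
wrist_force: [-0.1, -0.0, -0.3]
gripper_width: 0.0
```

Request:
drive_tool([
  {"slide":[0,0,0],"turn":[0,0,0]},
  {"slide":[0,0,0],"turn":[0,0,0]},
  {"slide":[0,0,0],"turn":[0,0,0]},
  {"slide":[0,0,0],"turn":[0,0,0]},
  {"slide":[0,0,0],"turn":[0,0,0]},
  {"slide":[0,0,0],"turn":[0,0,0]},
  {"slide":[0,0,0],"turn":[0,0,0]},
  {"slide":[0,0,0],"turn":[0,0,0]},
  {"slide":[0,0,0],"turn":[0,0,0]},
  {"slide":[0,0,0],"turn":[0,0,0]},
  {"slide":[0,0,0],"turn":[0,0,0]},
  {"slide":[0,0,0],"turn":[0,0,0]},
])

```text
time_s: 15.22
eef_pos: [0.5351, -0.2214, 0.1858]
tool_rot: [-1.575, 0.003, 0.054]
wrist_force: [0.4, -0.5, -0.7]
gripper_width: 0.0003
```

Request:
drive_tool([
  {"slide":[0,0,0],"turn":[0,0,0]},
  {"slide":[0,0,0],"turn":[0,0,0]},
  {"slide":[0,0,0],"turn":[0,0,0]},
  {"slide":[0,0,0],"turn":[0,0,0]},
  {"slide":[0,0,0],"turn":[0,0,0]},
  {"slide":[0,0,0],"turn":[0,0,0]},
  {"slide":[0,0,0],"turn":[0,0,0]},
  {"slide":[0,0,0],"turn":[0,0,0]},
  {"slide":[0,0,0],"turn":[0,0,0]},
  {"slide":[0,0,0],"turn":[0,0,0]},
  {"slide":[0,0,0],"turn":[0,0,0]},
  {"slide":[0,0,0],"turn":[0,0,0]},
])

```text
time_s: 16.22
eef_pos: [0.5351, -0.2215, 0.1858]
tool_rot: [-1.575, 0.003, 0.054]
wrist_force: [-0.5, -0.6, -0.0]
gripper_width: 0.0006
```

Request:
drive_tool([
  {"slide":[0,0,0],"turn":[0,0,0]},
  {"slide":[0,0,0],"turn":[0,0,0]},
  {"slide":[0,0,0],"turn":[0,0,0]},
  {"slide":[0,0,0],"turn":[0,0,0]},
  {"slide":[0,0,0],"turn":[0,0,0]},
  {"slide":[0,0,0],"turn":[0,0,0]},
  {"slide":[0,0,0],"turn":[0,0,0]},
  {"slide":[0,0,0],"turn":[0,0,0]},
  {"slide":[0,0,0],"turn":[0,0,0]},
  {"slide":[0,0,0],"turn":[0,0,0]},
  {"slide":[0,0,0],"turn":[0,0,0]},
  {"slide":[0,0,0],"turn":[0,0,0]},
])

```text
time_s: 17.22
eef_pos: [0.5351, -0.2214, 0.1858]
tool_rot: [-1.575, 0.003, 0.054]
wrist_force: [0.1, -0.5, -0.2]
gripper_width: 0.0008
```

Request:
drive_tool([
  {"slide":[0,0,0],"turn":[0,0,0]},
  {"slide":[0,0,0],"turn":[0,0,0]},
  {"slide":[0,0,0],"turn":[0,0,0]},
  {"slide":[0,0,0],"turn":[0,0,0]},
  {"slide":[0,0,0],"turn":[0,0,0]},
  {"slide":[0,0,0],"turn":[0,0,0]},
  {"slide":[0,0,0],"turn":[0,0,0]},
  {"slide":[0,0,0],"turn":[0,0,0]},
  {"slide":[0,0,0],"turn":[0,0,0]},
  {"slide":[0,0,0],"turn":[0,0,0]},
  {"slide":[0,0,0],"turn":[0,0,0]},
  {"slide":[0,0,0],"turn":[0,0,0]},
])

```text
time_s: 18.22
eef_pos: [0.5351, -0.2215, 0.1858]
tool_rot: [-1.575, 0.003, 0.054]
wrist_force: [0.7, 0.7, -0.1]
gripper_width: 0.0002
```

Request:
drive_tool([
  {"slide":[0,0,0],"turn":[0,0,0]},
  {"slide":[0,0,0],"turn":[0,0,0]},
  {"slide":[0,0,0],"turn":[0,0,0]},
  {"slide":[0,0,0],"turn":[0,0,0]},
  {"slide":[0,0,0],"turn":[0,0,0]},
  {"slide":[0,0,0],"turn":[0,0,0]},
  {"slide":[0,0,0],"turn":[0,0,0]},
  {"slide":[0,0,0],"turn":[0,0,0]},
  {"slide":[0,0,0],"turn":[0,0,0]},
  {"slide":[0,0,0],"turn":[0,0,0]},
  {"slide":[0,0,0],"turn":[0,0,0]},
  {"slide":[0,0,0],"turn":[0,0,0]},
])

```text
time_s: 19.22
eef_pos: [0.5351, -0.2215, 0.1858]
tool_rot: [-1.575, 0.003, 0.054]
wrist_force: [-0.0, 0.5, -0.3]
gripper_width: 0.0005
```

Request:
drive_tool([
  {"slide":[0,0,0],"turn":[0,0,0]},
  {"slide":[0,0,0],"turn":[0,0,0]},
  {"slide":[0,0,0],"turn":[0,0,0]},
  {"slide":[0,0,0],"turn":[0,0,0]},
  {"slide":[0,0,0],"turn":[0,0,0]},
  {"slide":[0,0,0],"turn":[0,0,0]},
  {"slide":[0,0,0],"turn":[0,0,0]},
  {"slide":[0,0,0],"turn":[0,0,0]},
  {"slide":[0,0,0],"turn":[0,0,0]},
  {"slide":[0,0,0],"turn":[0,0,0]},
  {"slide":[0,0,0],"turn":[0,0,0]},
  {"slide":[0,0,0],"turn":[0,0,0]},
])

```text
time_s: 20.22
eef_pos: [0.5351, -0.2215, 0.1858]
tool_rot: [-1.575, 0.003, 0.054]
wrist_force: [-0.1, 0.3, 0.6]
gripper_width: 0.0005
```

Run:
```python
from h import *
to(); b=grab('scene'); C=cloud(b)
def bar(C,b): 
    q=C[...]; m=(b['range_z']>0)&(abs(C[...,0]-.598)<.07)&(abs(C[...,1]-.186)<.08); print('lid area z pct',(np.percentile(C[m][:,2],[2,50,98])*1000).round(1))
bar(C,b)
a=grab('side'); bar(cloud(a),a)
cv2.imwrite('pics/end.png',np.hstack([cv2.resize(g['frame'][v:v+180,u:u+180],(400,400),interpolation=cv2.INTER_CUBIC) for g,u,v in((a,180,90),(b,160,80))])[...,::-1])
```

```text
20.22 tcp [ 535.1 -221.5  185.8] F [-0.1  0.3  0.6] w 0.0 turn [ 0.3 -0.2 -0.2]
lid area z pct [105.4 107.8 110.3]
lid area z pct [106.6 110.5 113.6]
```

Request:
drive_tool([
  {"slide":[0,0,0],"turn":[0,0,0]},
  {"slide":[0,0,0],"turn":[0,0,0]},
  {"slide":[0,0,0],"turn":[0,0,0]},
  {"slide":[0,0,0],"turn":[0,0,0]},
  {"slide":[0,0,0],"turn":[0,0,0]},
  {"slide":[0,0,0],"turn":[0,0,0]},
  {"slide":[0,0,0],"turn":[0,0,0]},
  {"slide":[0,0,0],"turn":[0,0,0]},
  {"slide":[0,0,0],"turn":[0,0,0]},
  {"slide":[0,0,0],"turn":[0,0,0]},
  {"slide":[0,0,0],"turn":[0,0,0]},
  {"slide":[0,0,0],"turn":[0,0,0]},
])

```text
time_s: 21.32
eef_pos: [0.5352, -0.2215, 0.1858]
tool_rot: [-1.575, 0.003, 0.054]
wrist_force: [1.3, 0.2, -0.7]
gripper_width: 0.0004
```

Request:
drive_tool([
  {"slide":[0,0,0],"turn":[0,0,0]},
  {"slide":[0,0,0],"turn":[0,0,0]},
  {"slide":[0,0,0],"turn":[0,0,0]},
  {"slide":[0,0,0],"turn":[0,0,0]},
  {"slide":[0,0,0],"turn":[0,0,0]},
  {"slide":[0,0,0],"turn":[0,0,0]},
  {"slide":[0,0,0],"turn":[0,0,0]},
  {"slide":[0,0,0],"turn":[0,0,0]},
  {"slide":[0,0,0],"turn":[0,0,0]},
  {"slide":[0,0,0],"turn":[0,0,0]},
  {"slide":[0,0,0],"turn":[0,0,0]},
  {"slide":[0,0,0],"turn":[0,0,0]},
])

```text
time_s: 22.32
eef_pos: [0.5351, -0.2215, 0.1858]
tool_rot: [-1.575, 0.003, 0.054]
wrist_force: [-0.2, -0.2, -0.7]
gripper_width: 0.0009
```

Run:
```python
from h import *
to(); b=grab('scene'); a=grab('side')
for n,g in(('scene',b),('side',a)):
    C=cloud(g); r=[]
    for x0 in (.53,.57,.61,.65):
        m=(g['range_z']>0)&(abs(C[...,0]-x0)<.012)&(abs(C[...,1]-.186)<.07)&(C[...,2]>.08); r.append((C[m][:,2].mean()*1000).round(1))
    print(n,'z front->hinge',r)
cv2.imwrite('pics/end2.png',np.hstack([cv2.resize(g['frame'][v:v+180,u:u+180],(400,400),interpolation=cv2.INTER_CUBIC) for g,u,v in((a,180,90),(b,160,80))])[...,::-1])
```

```text
22.32 tcp [ 535.1 -221.5  185.8] F [-0.2 -0.2 -0.7] w 0.001 turn [ 0.3 -0.2 -0.2]
scene z front->hinge [np.float64(107.1), np.float64(107.8), np.float64(107.9), np.float64(107.9)]
side z front->hinge [np.float64(110.0), np.float64(nan), np.float64(110.8), np.float64(111.0)]<stdin>:6: RuntimeWarning: Mean of empty slice.
  ret = ret.dtype.type(ret / rcount)
```

View pics/end2.png

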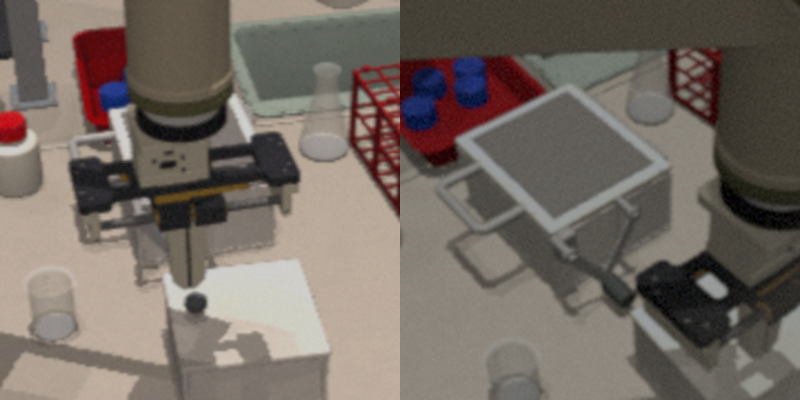

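The lid is shut and level, with the brace folded (V shape, knob at (618,292) in the scene crop). The hand is clear above the bystander box, touching nothing. I'm handing in.

```bash
python3 -c "
from plant import *
print(sign_off())"
```

```text
the job is handed in; nothing more can be done
None
```

The stay check is done and handed in at about 22 s. I raised the lid by its bar until the brace went straight, then let go. The brace locked and the lid stood open by itself. I then pressed the knee knob down about 33 mm until it folded on its own, and drew the hand away sideways.

**Last checks:** the lid is level, 107–108 mm high from front to hinge in the scene view and 110–111 mm in the side view. Both match the readings before the lid was moved to about 1 mm. The brace is folded, the wrist force is near zero and the hand touches nothing.

**What disagreed:**
- **Fingertip position:** all three cameras showed the real fingertips about 37 mm behind the reported TCP. My first descent therefore closed above the bar without touching anything. I used this offset from then on, and the second grasp held.
- **Push at the stop:** the wrist force briefly reached about 39 N at the lid's stop. The task says pulling up to 20 N does no harm, so this went over. I eased to about 21 N before letting go, and the lid still locked and folded normally.

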